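# Unhitch the bench-pin arm from its ball and hold it up

## Task

On this jeweller's bench the swing-up bench-pin arm is clipped down on a steel ball like a trailer hitch. Pull the red latch post sideways against its spring, all the way to the robot's left (the side where its steel hook hangs down), and while keeping it pulled lift the arm's nose off the ball. Finish while still holding the arm up in the gripper, steady, its socket about 7 cm higher than where it sat, and leave everything else on the bench where it lies.

Things in the scene. Friction and masses are not known exactly. Their poses are not given: they have to be found in the camera images.
- mount: Fixed hitch stand: dark steel base plate 320 x 100 x 12 mm with the ball stud near the robot and a blue hinge bracket (95 mm high) at its far end; it carries the pin arm and latch. Origin on the bench straight below the ball; x along the plate from ball to hinge (away from the robot, turned up to 0.5 rad either way), y left, z up.
- ball (a point): Centre of the steel ball, 36 mm in diameter with a flat underside, 60 mm above the bench. Fixed.
- hinge (a point): Middle of the arm's hinge axle, 75 mm above the bench and 220 mm from the ball along the mount's x; the axle is horizontal, along the mount's y.
- pin_arm (a joint): Angle of the pin arm about the hinge (rad): 0 = down on the ball, positive = nose raised, stop at 0.9; 0.32 lifts the socket 70 mm. The hinge is nearly free: the arm drops back if let go. Arm and latch weigh 0.4 to 0.75 kg; lifting at the post takes 3 to 6 N.
- socket (a point): Centre of the socket inside the arm's blue coupler housing (76 long x 56 wide mm, top 90 mm above the bench when down); coincides with the ball's centre when down and rises with the arm. From the housing a 36 mm wide steel bar runs to the hinge, and a wooden bench pin projects about 90 mm towards the robot.
- latch (a joint): Travel of the spring latch on the arm (m): 0 = shut, its steel tooth under the ball; positive = pulled along the mount's +y (robot's left, where its steel side plate hangs down); stop at 0.014. The tooth leaves the ball at 0.007; shut, the arm cannot rise more than about 2 mm. The spring pushes back with 3.6 N at 0 to 10 N at the stop: it shuts if let go.
- latch_grip (a point): Point in the upright red latch post, 130 mm above the bench when down, right above the ball when shut; moves with latch and arm. The post is 16 mm wide along the mount's y (grip across this), 22 mm along x, from 96 to 153 mm above the bench, with the steel latch plate below it. Held by its y faces it can pivot between the fingers as the arm swings up.
- bench_driver: Bystander: screwdriver with an orange handle, 150 mm long, lying left of the mount. Leave alone.
- cutting_disc: Bystander: small black disc, 22 mm, on a thin 42 mm shank, lying right of the mount. Leave alone.
- saw_frame: Bystander: steel piercing-saw frame with wooden handle, 300 mm long, at the left. Leave alone.
- dust_brush: Bystander: wooden brush, 200 mm long, at the right. Leave alone.
- thread_spool: Bystander: green spool, 40 mm across, 46 mm high, far left. Leave alone.
- leather_case: Bystander: dark brown case 60 x 80 x 85 mm, far right. Leave alone.
- stone_dish: Bystander: white dish, 90 mm across, 30 mm high, right. Leave alone.
- oil_jar: Bystander: amber glass jar, 48 mm across, 75 mm high, right. Leave alone.

How it is judged:
On the way:
1. The latch is pulled aside (at least 9 mm of its 14 mm travel) while the arm still sits on the ball (value of joint latch above 0.009 m and value of joint pin_arm below 0.03 rad), for 0.2 s.
At the end, for the whole second after the job is handed in: The socket is held 45 to 100 mm above the ball, the arm is still (under 0.06 rad/s) and the fingers press on it with more than 1 N (z of socket in the frame of ball between 0.045 and 0.1 m and velocity of joint pin_arm between -0.06 and 0.06 rad/s and contact force between the fingers and mount above 1 N); the arm keeps its last pose, push and grip.
It fails at once if A bystander on the bench is shifted more than 30 mm (distance of any of bench_driver, cutting_disc, saw_frame, dust_brush, thread_spool, leather_case, stone_dish, oil_jar from where it was at the start of the episode above 0.03 m).
It also fails if it takes over 32 s, if anything falls off the work surface, if the arm or the gripper's body presses on something with over 40 N, if the wrist force passes 120 N, or if a joint passes its speed limit or range.

## Robot

A 6-joint arm with a two-finger parallel gripper is mounted at the origin on the work surface. World frame = base frame: x ahead of the robot, y to its left, z up, the work surface at z = 0. Lengths are in m, angles in rad, forces in N, time in s.
With the tool pointing down it reaches from about 0.375 to 0.925 m from the base axis. Payload 5.7 kg.
Tool frame: the origin (TCP) lies at the very end of the fingers, on their centre line; the grasp point (between the pads) lies 19 mm behind it (manip.hold_point_z is the z of the grasp point in the tool frame, in m); z points along the fingers, y is the line along which they close (so a half turn about z gives the same grasp; the last joint's range is limited). The gripper opens to 85 mm and grips with 20 to 120 N. Pads are 22 mm wide; open, the fingers measure 114 mm over their backs; the gripper's body (76 mm by 85 mm) begins 54 mm behind the grasp point. The pads swing forward as they close: fully open they stand 13 mm farther back than shut.
Start: joints at [1.029, 0.359, 1.51, -0, 1.272, -0.115], TCP at [0.248, 0.546, 0.231] pointing down, gripper open.
Joint ranges: [-2.97, 2.97], [-1.01, 2.36], [0.21, 2.38], [-0.96, 4.11], [0.2, 2.71], [-2.98, 2.98]. Speed limits (rad/s): [2.39, 2.39, 3.14, 3.14, 3.14, 3.14].

## Interface

Orientations are given as [roll, pitch, yaw] about the fixed x, y, z axes, in that order (R = Rz(yaw) Ry(pitch) Rx(roll)).
In Python, from bench import manip, capture, camera_model gives the robot as it stands (manip), with the cameras as plain functions.
- The arm moves only by the tool shift_gripper, called as name(argument=value, ...), one argument or row to a line, values as JSON. Schema: {"type":"object","properties":{"moves":{"type":"array","items":{"type":"number"},"minItems":7,"maxItems":56},"only":{"type":"string"},"quiet":{"type":"boolean"},"lines":{"type":"string"}},"required":["moves"],"additionalProperties":false}. moves is one flat list of numbers that holds 1 to 8 rows one after another, with no inner brackets; each row has 7 numbers: dx, dy, dz in shares of 1 m (1.0 is 1 m), then a rotation vector rx, ry, rz in a scale on which 1.0 is pi rad, then the finger opening in m; each row is the pose to reach, as a shift and turn from the pose commanded when the call began, along the tool's axes at that moment; what a row does not reach only later rows make up. A row lasts 1/12 s, in which the tool goes at most 0.0417 m and 0.125 rad, less where a joint would pass 70% of its speed; a pose out of reach is approached as far as the arm can. The fingers move at their own pace and stop on an object; the grip force is fixed at half the most. Time passes only in rows, so rows that do not move let the fingers close. The tool returns the time, the measured TCP pose, the force, the opening and the grip force at its end. only (a regular expression) keeps the lines of the reply that match it, lines (a string "A,B") keeps lines A to B, and quiet returns only ok. Input that does not fit is refused with a message, and nothing moves.
- manip.sense(): the state, without advancing time (a new reading comes with each control period).
- capture(name): name is "side" or "top"; returns the picture (420x560x3 uint8, red, green, blue); there is no depth.
- camera_model(name): a dict with "fx", "fy", "cx", "cy" (pixels), "R" (3x3) and "t" (3): a world point X has camera coordinates R X + t. Camera axes: x right, y down, z forward; pixel columns grow to the right and rows downward; lengths in m; the calibration is good to about 2 mm. A picture is of the moment at which its call begins. camera_model takes no time and is no camera call.
- manip.sign_off(): hands the job in; it is judged then, once.
The state is a dict: "t": time; "joint_pos": joint angles; "qd": joint speeds; "joint_efforts": joint torques, N m; "eef_pos": TCP position; "orientation": TCP orientation; "force": force on the tool from outside, world axes, zero at the start; "wrist_torque": the same for the moment, N m; "gripper_width": finger opening in m; "grasp_force": force on a finger pad.
Only numpy, scipy, OpenCV 4.12 (cv2) and the standard library are available. Lean on these libraries where they do the work, as an engineer would, in place of code of your own. Each camera call takes 0.05 s, during which the arm holds its last target. There are 200 camera calls.

## Working session

There is one attempt and no reset: what is moved stays moved. The work goes in short steps, Python scripts to look and compute and a tool call to move; the robot and the scene stay as the last step left them, time stands still between calls to the robot, and variables do not carry over. Pictures are saved under pics/ and viewed, at most 10 in all, crops included, and the job is handed in when it is done.

```bash
ls; mkdir -p pics
```

Run:
```python
from bench import manip, capture, camera_model
import cv2
for n in("side","top"):
    cv2.imwrite(f"pics/{n}0.png",capture(n)[:,:,::-1]); print(n,camera_model(n))
print(manip.sense(), manip.hold_point_z)
```

```text
bench.py
pics
side {'fx': 438.5737179974814, 'fy': 438.5737179974814, 'cx': 279.0604359888061, 'cy': 209.64433126133608, 'R': array([[-0.98138806, -0.19177129, -0.01006197],
       [-0.1063986 ,  0.5866181 , -0.80284403],
       [ 0.15986497, -0.78683097, -0.5961042 ]]), 't': array([0.56388378, 0.1571148 , 1.59093825])}
top {'fx': 546.6363748768499, 'fy': 546.6363748768499, 'cx': 280.71103617465525, 'cy': 208.45011530088735, 'R': array([[ 0.00199663, -0.99999267, -0.00326672],
       [-0.9743718 , -0.00121065, -0.22494028],
       [ 0.22493468,  0.00363212, -0.97436708]]), 't': array([-0.04733812,  0.58173756,  1.61079815])}
{'t': 0.1, 'joint_pos': array([ 1.02891111e+00,  3.59422348e-01,  1.51131076e+00, -8.22703663e-07,
        1.27247819e+00, -1.15081202e-01]), 'qd': array([ 0.00054939, -0.00258619, -0.0024099 , -0.00027069,  0.00018284,
        0.00135579]), 'joint_efforts': array([-1.68888309e-04, -5.28655279e+01, -2.79348242e+01, -1.07412930e-04,
        4.99585658e-03, -1.96084864e-05]), 'eef_pos': array([0.24806655, 0.54566477, 0.23054907]), 'orientation': array([-3.13998463e+00, -1.85083386e-04,  2.71478873e+00]), 'force': array([0.23074036, 0.50337638, 0.86676213]), 'wrist_torque': array([-0.00733295,  0.01175744,  0.01407184]), 'grasp_force': 0.0, 'gripper_width': 0.08571132059508187} -0.0187
```

View pics/top0.png

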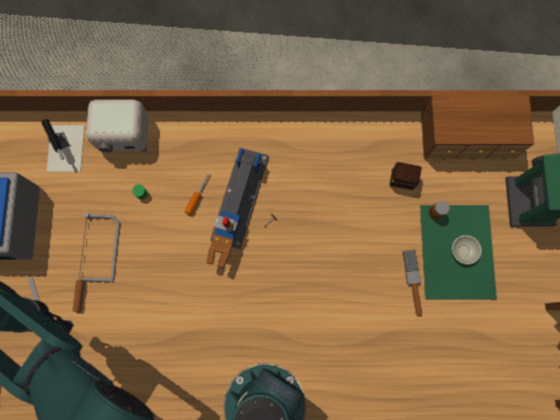

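View pics/side0.png

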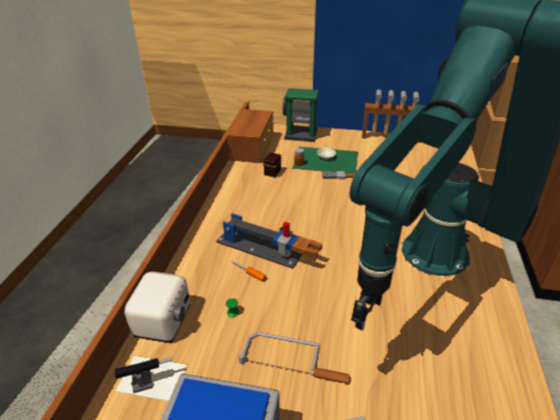

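The top picture shows the mount running from the post at about (226,223) up to the hinge at about (250,157). In the side picture the post is at about (286,230). I'll enlarge both.

Run:
```python
import cv2,numpy as np
a=cv2.imread("pics/top0.png")[140:270,195:285]; b=cv2.imread("pics/side0.png")[205:275,210:330]
A=cv2.resize(a,None,fx=4.5,fy=4.5,interpolation=cv2.INTER_CUBIC)
B=cv2.resize(b,None,fx=6,fy=6,interpolation=cv2.INTER_CUBIC)
cv2.imwrite("pics/topc.png",A);cv2.imwrite("pics/sidec.png",B)
# red blob centroids
for n in("top0","side0"):
    im=cv2.imread(f"pics/{n}.png").astype(int); m=(im[:,:,2]>110)&(im[:,:,1]<45)&(im[:,:,0]<45)
    y,x=np.nonzero(m); print(n,len(x),x.mean(),y.mean(),x.min(),x.max(),y.min(),y.max())
```

```text
top0 22 225.27272727272728 220.6818181818182 223 227 218 223
side0 61 285.40983606557376 229.0 283 288 223 236
```

View pics/topc.png

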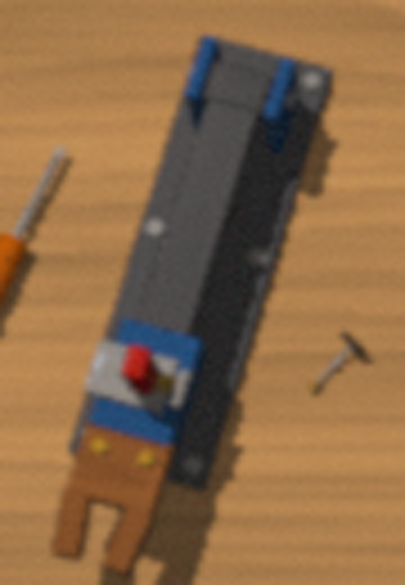

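View pics/sidec.png

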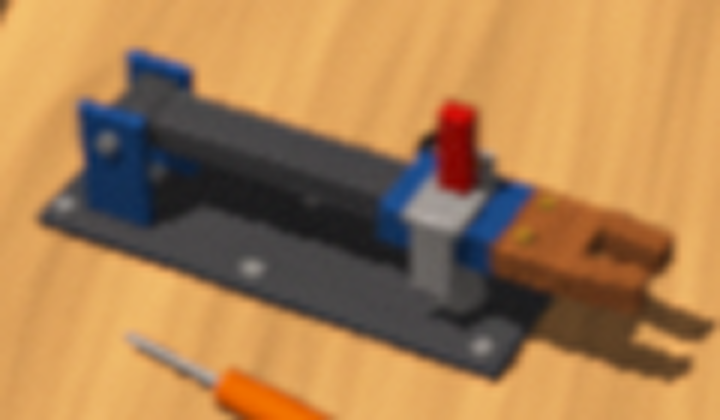

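The top crop shows the post's top face at about crop (137,355), and the plate corners at about (330,70), (203,488) and (75,450). In the side crop the post runs from (457,106) to (457,188), with plate corners at (40,220) and (497,380). Next I'll project these onto known heights.

Create h.py:
```python
import numpy as np
from bench import manip, capture, camera_model
def ray(n,u,v,z):
    c=camera_model(n);R=np.array(c["R"]);t=np.array(c["t"])
    d=R.T@np.array([(u-c["cx"])/c["fx"],(v-c["cy"])/c["fy"],1]);o=-R.T@t
    return (o+d*(z-o[2])/d[2])[:2]
def proj(n,X):
    c=camera_model(n);p=np.array(c["R"])@X+np.array(c["t"])
    return np.array([c["fx"]*p[0]/p[2]+c["cx"],c["fy"]*p[1]/p[2]+c["cy"]])
T=lambda x,y:(195+(x-1.75)/4.5,140+(y-1.75)/4.5)
S=lambda x,y:(210+(x-2.5)/6,205+(y-2.5)/6)
```

Run:
```python
from h import *
from scipy.optimize import least_squares
obs=[("top",T(330,70),(.0,-.05,.012),'tr'),("top",T(203,488),(0,-.05,.012),'br'),("top",T(75,450),(0,.05,.012),'bl'),("side",S(40,220),0,'tl'),("side",S(497,380),0,'bl')]
P={}
for n,p,_,k in obs: P[n,k]=ray(n,*p,.012);print(n,k,P[n,k])
print("post top",ray("top",*T(137,354),.153),"post bot top",ray("top",*T(143,390),.096),"side",ray("side",*S(457,105),.153),ray("side",*S(457,190),.096),ray("side",285.4,229,.126))
for a,b in((("top","br"),("top","tr")),(("side","bl"),("side","tl"))):
    d=P[b]-P[a];print(np.hypot(*d),np.arctan2(d[1],d[0]))
d=P["top","bl"]-P["top","br"];print(np.hypot(*d),np.arctan2(-d[0],d[1]))
# hinge axle left bolt & bracket tops
print("bracket top z.095",ray("top",*T(208,40),.095),ray("top",*T(287,62),.095))
```

```text
top tr [ 0.77160795 -0.0044368 ]
top br [0.46741986 0.08136926]
top bl [0.49396458 0.17091908]
side tl [0.79499841 0.09388762]
side bl [0.49176493 0.18189935]
post top [0.53238762 0.1142849 ] post bot top [0.52001874 0.11583121] side [0.52827468 0.1097973 ] [0.52702447 0.11694678] [0.52873059 0.11415352]
0.31605865536859673 -0.27493852423075826
0.31574770336607333 -0.2824825742917385
0.09340124401264308 -0.2881729572414973
bracket top z.095 [0.76530404 0.07721537] [0.74946473 0.0227333 ]
```

Add to h.py:
```python
from scipy.spatial.transform import Rotation as Ro
def go(target,yaw,pitch=0.):
    s=manip.sense();R0=Ro.from_euler('xyz',s["orientation"])
    R1=Ro.from_euler('y',0) ; R1=Ro.from_euler('z',-.28)*Ro.from_euler('y',pitch)*Ro.from_euler('z',.28)*Ro.from_euler('xyz',[np.pi,0,yaw])
    print("shift",np.round(R0.inv().apply(np.array(target)-s["eef_pos"]),4),"rotvec",np.round((R0.inv()*R1).as_rotvec(),4))
```

```bash
python3 -c "
from h import *
go((.528,.114,.231),np.pi-.28); go((.528,.114,.111),np.pi-.28)"
```

```text
shift [-4.335e-01 -2.771e-01 -1.000e-04] rotvec [-0.0016 -0.0003 -0.1468]
shift [-0.4335 -0.2769  0.1199] rotvec [-0.0016 -0.0003 -0.1468]
```

The manual's scale: turns go in shares of pi rad. Converting my numbers, -0.147 rad / 3.1416 = -0.0468.

shift_gripper(
  moves=[-0.4335, -0.277, 0, 0, 0, -0.0468, 0.06, -0.4335, -0.277, 0, 0, 0, -0.0468, 0.06, -0.4335, -0.277, 0, 0, 0, -0.0468, 0.06, -0.4335, -0.277, 0, 0, 0, -0.0468, 0.06, -0.4335, -0.277, 0, 0, 0, -0.0468, 0.06, -0.4335, -0.277, 0, 0, 0, -0.0468, 0.06, -0.4335, -0.277, 0, 0, 0, -0.0468, 0.06, -0.4335, -0.277, 0, 0, 0, -0.0468, 0.06],
)

```text
t: 0.77
eef_pos: [0.4294, 0.2658, 0.2311]
orientation: [-3.141, -0.0, 2.862]
force: [1.2, -0.2, 0.1]
gripper_width: 0.0598
grasp_force: 0.0
```

```bash
python3 -c "
from h import *
go((.528,.114,.231),np.pi-.28)"
```

```text
shift [-1.367e-01 -1.187e-01  1.000e-04] rotvec [-0.0003 -0.0003  0.0004]
```

shift_gripper(
  moves=[-0.1367, -0.1187, 0, 0, 0, 0, 0.06, -0.1367, -0.1187, 0, 0, 0, 0, 0.06, -0.1367, -0.1187, 0, 0, 0, 0, 0.06, -0.1367, -0.1187, 0, 0, 0, 0, 0.06, -0.1367, -0.1187, 0, 0, 0, 0, 0.06, -0.1367, -0.1187, 0.02, 0, 0, 0, 0.06, -0.1367, -0.1187, 0.04, 0, 0, 0, 0.06, -0.1367, -0.1187, 0.05, 0, 0, 0, 0.06],
)

```text
t: 1.43
eef_pos: [0.5262, 0.1154, 0.1791]
orientation: [-3.14, -0.003, 2.861]
force: [-0.3, -0.6, -1.7]
gripper_width: 0.0599
grasp_force: 0.0
```

Run:
```python
from h import *
import cv2
s=manip.sense();print(s["eef_pos"],s["orientation"]);go((.528,.114,.111),np.pi-.28)
a=capture("top")[:,:,::-1][160:270,180:290];b=capture("side")[:,:,::-1][180:290,230:340]
f=lambda x:cv2.resize(x,None,fx=3.6,fy=3.6,interpolation=cv2.INTER_CUBIC)
cv2.imwrite("pics/c1.png",np.hstack([f(a),f(b)]))
```

```text
[0.52620341 0.11539854 0.17910375] [-3.14044559 -0.00325523  2.86056676]
shift [-0.0023 -0.0008  0.0681] rotvec [-0.0011 -0.0033 -0.001 ]
```

View pics/c1.png

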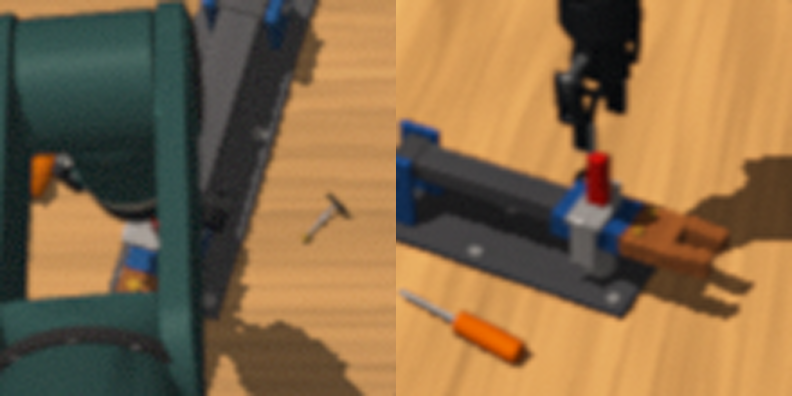

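The side view (crop) shows the near fingertip at about (585,148), just above the post top at about (598,155). That matches the expected projection of the left finger, so the gripper is lined up and I can go down.

shift_gripper(
  moves=[-0.001, 0, 0.03, 0, 0, 0, 0.06, -0.001, 0, 0.05, 0, 0, 0, 0.06, -0.001, 0, 0.068, 0, 0, 0, 0.06, -0.001, 0, 0.068, 0, 0, 0, 0.06, -0.001, 0, 0.068, 0, 0, 0, 0.06],
)

```text
t: 1.95
eef_pos: [0.5281, 0.1161, 0.1135]
orientation: [-3.141, -0.001, 2.863]
force: [-0.2, -0.7, 0.5]
gripper_width: 0.0597
grasp_force: 0.0
```

Run:
```python
from h import *
import cv2
go((.528,.114,.111),np.pi-.28)
b=capture("side")[:,:,::-1][190:270,240:340]
cv2.imwrite("pics/c2.png",cv2.resize(b,None,fx=7,fy=7,interpolation=cv2.INTER_CUBIC))
```

```text
shift [-0.0004 -0.002   0.0025] rotvec [-0.0005 -0.0012  0.001 ]
```

View pics/c2.png

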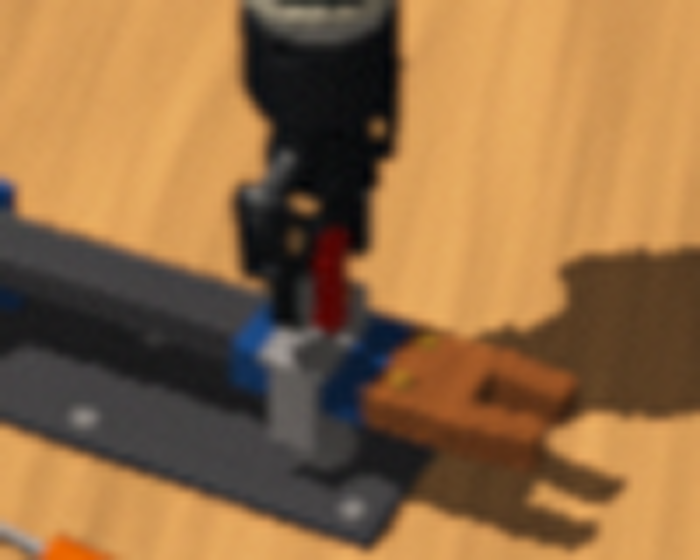

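The near finger (crop 285,300) stands beside the post (330,280), at the offset I expected. I'll close the fingers.

shift_gripper(
  moves=[0, -0.001, 0.002, 0, 0, 0, 0.03, 0, -0.001, 0.002, 0, 0, 0, 0.02, 0, -0.001, 0.002, 0, 0, 0, 0, 0, -0.001, 0.002, 0, 0, 0, 0, 0, -0.001, 0.002, 0, 0, 0, 0, 0, -0.001, 0.002, 0, 0, 0, 0, 0, -0.001, 0.002, 0, 0, 0, 0, 0, -0.001, 0.002, 0, 0, 0, 0],
)

```text
t: 2.67
eef_pos: [0.5287, 0.1142, 0.1122]
orientation: [-3.141, 0.001, 2.862]
force: [-1.6, -2.3, 5.6]
gripper_width: 0.015
grasp_force: 60.6
```

shift_gripper(
  moves=[0, 0.004, 0, 0, 0, 0, 0, 0, 0.008, 0, 0, 0, 0, 0, 0, 0.012, 0, 0, 0, 0, 0, 0, 0.012, 0, 0, 0, 0, 0, 0, 0.012, 0, 0, 0, 0, 0, 0, 0.012, 0, 0, 0, 0, 0],
)

```text
t: 3.17
eef_pos: [0.5316, 0.1247, 0.1122]
orientation: [-3.139, 0.001, 2.863]
force: [-2.7, -7.7, 6.6]
gripper_width: 0.0151
grasp_force: 60.7
```

shift_gripper(
  moves=[0, 0.002, 0, 0, 0, 0, 0, 0, 0.002, 0, 0, 0, 0, 0, 0, 0.002, 0, 0, 0, 0, 0, 0, 0.002, 0, 0, 0, 0, 0, 0, 0.002, 0, 0, 0, 0, 0],
)

```text
t: 3.58
eef_pos: [0.532, 0.1263, 0.1122]
orientation: [-3.139, 0.001, 2.862]
force: [-1.8, -8.6, 7.3]
gripper_width: 0.0152
grasp_force: 60.7
```

Run:
```python
from h import *
import cv2
s=manip.sense();ex=np.array([np.cos(.28),-np.sin(.28),0]);ez=np.array([0,0,1])
R0=Ro.from_euler('xyz',s["orientation"]);p=s["eef_pos"];ey=np.cross(ez,ex)
H=np.array([.528,.114,0])+.22*ex+.075*ez
for a in(.04,.08,.12,.16,.2,.24,.28,.32):
    r=Ro.from_rotvec(a*ey)   # +y rotation: z->x ; nose (-x) up
    q=H+r.apply(p-H); print(a,np.round(R0.inv().apply(q-p),4),np.round((R0.inv()*r*R0).as_rotvec(),3))
b=capture("side")[:,:,::-1][190:270,240:340]
cv2.imwrite("pics/c3.png",cv2.resize(b,None,fx=7,fy=7,interpolation=cv2.INTER_CUBIC))
```

```text
0.04 [-0.0017 -0.     -0.0087] [-0.    0.04 -0.  ]
0.08 [-0.0037 -0.0001 -0.0174] [-0.    0.08 -0.  ]
0.12 [-0.006  -0.0001 -0.026 ] [-0.    0.12 -0.  ]
0.16 [-0.0088 -0.0001 -0.0345] [-0.    0.16 -0.  ]
0.2 [-0.0118 -0.0001 -0.0429] [-0.     0.2   -0.001]
0.24 [-0.0152 -0.0002 -0.0511] [-0.     0.24  -0.001]
0.28 [-0.0189 -0.0002 -0.0592] [-0.     0.28  -0.001]
0.32 [-0.0229 -0.0002 -0.0671] [-0.     0.32  -0.001]
```

View pics/c3.png

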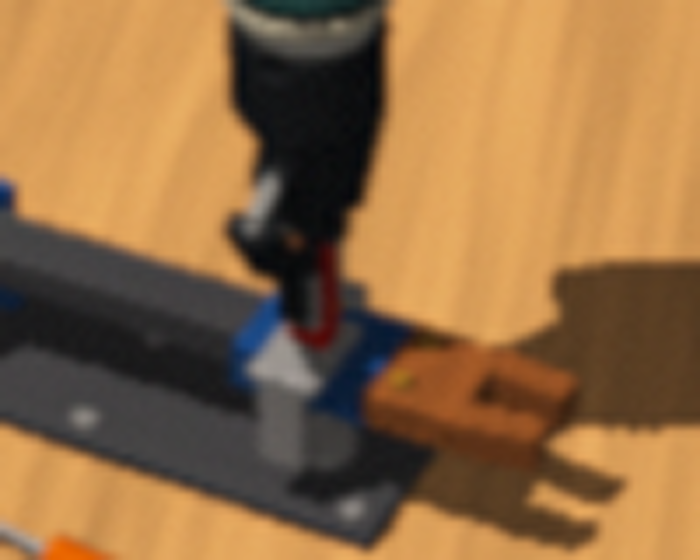

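The steel hook plate (crop ~282,430) has moved clearly to the left. The post travelled about 12.6 mm and the force fits the spring. Now I'll lift along the hinge arc.

In the tool's units: 0.08 rad / 3.1416 = 0.0255.

shift_gripper(
  moves=[-0.0008, 0, -0.0043, 0, 0.0064, 0, 0, -0.0017, 0, -0.0087, 0, 0.0127, 0, 0, -0.0027, 0, -0.013, 0, 0.0191, 0, 0, -0.0037, 0, -0.0174, 0, 0.0255, 0, 0, -0.0037, 0, -0.0174, 0, 0.0255, 0, 0],
)

```text
t: 4.05
eef_pos: [0.5352, 0.1249, 0.129]
orientation: [-3.138, -0.082, 2.862]
force: [-2.7, -8.0, -2.9]
gripper_width: 0.0153
grasp_force: 59.5
```

In the tool's units: 0.24 rad / 3.1416 = 0.0764.

shift_gripper(
  moves=[-0.0017, 0, -0.0087, 0, 0.0127, 0, 0, -0.0037, 0, -0.0174, 0, 0.0255, 0, 0, -0.006, 0, -0.026, 0, 0.0382, 0, 0, -0.0088, 0, -0.0345, 0, 0.0509, 0, 0, -0.0118, 0, -0.0429, 0, 0.0637, 0, 0, -0.0152, 0, -0.0511, 0, 0.0764, 0, 0, -0.0152, 0, -0.0511, 0, 0.0764, 0, 0, -0.0152, 0, -0.0511, 0, 0.0764, 0, 0],
)

```text
t: 4.72
eef_pos: [0.553, 0.1194, 0.1781]
orientation: [-3.137, -0.323, 2.861]
force: [-4.4, -7.8, 0.9]
gripper_width: 0.0152
grasp_force: 60.5
```

Run:
```python
from h import *
import cv2
b=capture("side")[:,:,::-1][170:270,210:350]
cv2.imwrite("pics/c4.png",cv2.resize(b,None,fx=5,fy=5,interpolation=cv2.INTER_CUBIC))
```

```text
(no output)
```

View pics/c4.png

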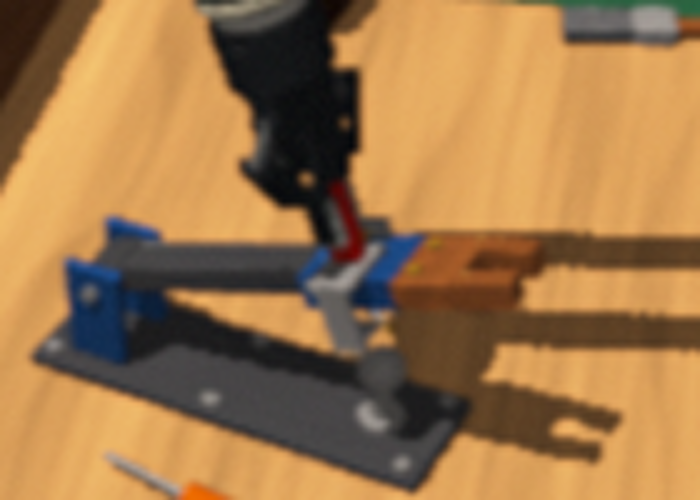

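The arm is up and clear of the ball (ball at crop ~380,370), with the post still in the fingers. I'll hold briefly to settle, then hand in.

shift_gripper(
  moves=[0, 0, 0, 0, 0, 0, 0, 0, 0, 0, 0, 0, 0, 0, 0, 0, 0, 0, 0, 0, 0, 0, 0, 0, 0, 0, 0, 0, 0, 0, 0, 0, 0, 0, 0, 0, 0, 0, 0, 0, 0, 0],
)

```text
t: 5.27
eef_pos: [0.5529, 0.1194, 0.178]
orientation: [-3.137, -0.321, 2.861]
force: [-4.2, -7.6, -2.0]
gripper_width: 0.0156
grasp_force: 60.4
```

```bash
python3 -c "
from bench import manip, capture, camera_model
print(abs(manip.sense()['qd']).max()); print(manip.sign_off())"
```

```text
0.0008769282653435944
the job is handed in; nothing more can be done
None
```

I pulled the latch about 12–13 mm to the left, lifted the arm clear of the ball by an estimated 7 cm, and handed the job in at about 5.3 s with the arm held steady in the gripper; the hand-in gave no verdict.

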